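# Draw a carriage ball and hold it ready at the lamp carriage

## Task

Draw one ball for the lamp carriage: pull the dispenser's slide knob fully out until it snaps over, then push it fully home, so that the one ball runs down the chute and comes to rest in the middle of the dish. Lift the dish clear of the counter by its handle before turning it, then turn it a quarter turn anticlockwise (seen from above) from the way it stood, keeping it level and the ball in its middle. Finish while still holding the dish, still and level, with its pouring lip just above the open ball socket of the carriage without touching it, ready to be tipped; leave the other things on the counter where they are.

Things in the scene. Friction and masses are not known exactly. Their poses are not given: they have to be found in the camera images.
- dispenser: ball dispenser, fixed, place and yaw vary: aluminium slide valve 90 x 60 mm on pillars over a steel foot 150 x 96 mm, 115 mm high; on it an upright cage of rods full of 16 mm steel balls, 29 mm wide, up to 212 mm high, 20 mm in front of the origin. Origin: centre of the foot's underside, z up; the knob sticks out to its -x, the chute to its +y, ending 53 mm from the origin, 50 mm above the counter
- slide (a joint): dispenser's slide, m: 0 = fully home, 0.030 = fully out; the knob moves along the dispenser's -x. A spring ball rides over a hump on it: 4 to 7 N to leave either end; past the middle it snaps on to the other end and stays. Out: one ball drops 16 mm into the slide within 0.5 s. Home: that ball drops into the chute and rolls to the dish, swinging there for about 3 s
- knob (a point): middle of the slide's black round knob, 25 mm across (29 mm at its front flange), 22 mm long, its axis along the dispenser's x, on a 12 mm steel rod; 95 mm in front of the dispenser's origin when home, 100 mm above the counter; room on both sides to pinch it from above across its width
- ball0_center (a point): centre of the lowest ball, 16 mm steel, 17 g: the one that is drawn. At the start it lies in the cage of rods, on the slide
- ball1_center (a point): centre of the next ball above it, which must not be drawn
- dish: loose sheet-metal dish, about 150 g (varies), 117 mm across the rim, 28 mm high, its conical floor falling 10 degrees to the middle, on a 70 mm foot beside the dispenser, below the chute's end. Origin: centre of its underside, z up, x from the handle across the middle to the pouring lip; at the start x is that of the dispenser within 0.06 rad (handle on the knob's side)
- dish_middle (a point): lowest point of the dish's floor, on its axis, 4 mm above its underside
- dish_lip (a point): tip of the dish's pouring lip, 71 mm from the dish's axis along its +x, 20.5 mm above its underside
- dish_grip (a point): place to grip the handle: a straight flat-sided bar 14 mm wide (dish y), 18 mm high (24 to 42 mm above the dish's underside), from 61 to 136 mm from the axis along the dish's -x; this point is at mid height (33 mm), 84 mm from the axis. Dish and ball pull on the grip with up to 0.17 N m: grip with 60 N or more
- carriage: lamp carriage of a lamphouse, fixed to the counter at a place and yaw that vary: aluminium base 150 x 110 mm, two steel rods along x, a grey saddle 46 mm high with the ball socket on its -y side and a lamp clamp (a post with a copper ring, 145 mm high) on its +y side. Origin at the centre of its underside, z up
- socket (a point): centre of the open mouth of the ball socket, a steel ring 38 mm across with a 24 mm hole, its rim 60 mm above the counter; the lamp clamp begins 53 mm from it towards the carriage's +y
- cathode_cap: bystander, loose: bronze cap 40 mm across, 36 mm high; origin at the centre of its underside
- standoff: bystander, loose: ribbed white ceramic standoff 34 mm across, 52 mm high, upright; origin at the centre of its underside
- hex_driver: bystander, loose: hex driver 210 mm long, 29 mm high, lying on the counter, red handle to its -x, blade to its +x; origin below the joint of handle and blade
- saucer: bystander, loose: plain steel bowl without handle or lip, 84 mm across, 22 mm high; origin at the centre of its underside
- cleaner: bystander, loose: spray can 64 mm across, 150 mm high, upright; origin at the centre of its underside
Mind the look-alikes: they are no part of the job. Leave any blue or red look-alike of the dispenser alone.

How it is judged:
On the way, in this order (a step that is already met when the one before it is completed fails the run):
1. the slide knob is fully out (within 3 mm) (value of joint slide above 0.027 m), for 0.2 s.
2. the knob is fully home (within 3 mm) and the drawn ball rests in the middle of the dish (within 15 mm) (value of joint slide below 0.003 m and distance between ball0_center and dish_middle below 0.017 m and linear speed of dish below 0.03 m/s), for 0.3 s.
3. the dish is lifted 20 mm or more, turned less than 30 degrees so far, with the ball in its middle (height (world z) of dish above 0.02 m and angle between the x axis of dish and the x axis of dispenser, either way round below 0.52 rad and distance between ball0_center and dish_middle below 0.025 m), for 0.1 s.
At the end, for the whole second after the job is handed in: Dish held still and level (7 deg), a quarter turn anticlockwise (15 deg, against the dispenser); lip within 22 mm of the socket's centre in plan, 4 to 60 mm above its rim, not touching the carriage; ball centre within 19 mm of the lowest point of the dish's floor; slide home within 3 mm (value of joint slide below 0.003 m and contact force between the fingers and dish above 2 N and contact force between dish and carriage below 0.1 N and angle between dish's own z axis and vertical below 0.12 rad and linear speed of dish below 0.02 m/s and distance between ball0_center and dish_middle below 0.019 m and angle between the x axis of dish and the y axis of dispenser, either way round below 0.27 rad and x of socket in the frame of dish above 0 m and horizontal distance between dish_lip and socket below 0.022 m and z of dish_lip in the frame of carriage between 0.064 and 0.12 m); the arm keeps its last pose, push and grip.
It fails at once if the dish tips by more than 15 degrees (angle between dish's own z axis and vertical above 0.26 rad).
It fails at once if the ball strays more than 25 mm from the middle while the dish is off the counter (height (world z) of dish above 0.012 m and horizontal distance between ball0_center and dish_middle above 0.025 m).
It fails at once if a second ball is drawn (height (world z) of ball1_center below 0.085 m).
It fails at once if a bystander is shifted by more than 20 mm (distance of any of cathode_cap, standoff, hex_driver, saucer, cleaner from where it was at the start of the episode above 0.02 m).
It also fails if it takes over 61 s, if anything falls off the work surface, if the arm or the gripper's body presses on something with over 40 N, if the wrist force passes 120 N, or if a joint passes its speed limit or range.

## Robot

A 6-joint arm with a two-finger parallel gripper is mounted at the origin on the work surface. World frame = base frame: x ahead of the robot, y to its left, z up, the work surface at z = 0. Lengths are in m, angles in rad, forces in N, time in s.
With the tool pointing down it reaches from about 0.25 to 0.85 m from the base axis. Payload 12.5 kg.
Tool frame: the origin (TCP) lies midway between the tips of the shut fingers; the grasp point (between the pads) lies 19 mm behind it; z points along the fingers, y is the line along which they close (so a half turn about z gives the same grasp; the last joint's range is limited). The gripper opens to 93 mm and grips with 3 to 60 N. Pads are 15 mm wide; open, the fingers measure 128 mm over their backs; the gripper's body (75 mm by 188 mm) begins 65 mm behind the grasp point.
Start: joints at [-1.393, 0.351, 1.652, -0, 1.139, -0.085], TCP at [0.143, -0.531, 0.194] pointing down, gripper open.
Joint ranges: [-2.75, 2.75], [-0.79, 2.1], [0.01, 2.65], [-1.57, 4.71], [0.07, 3.14], [-2.87, 2.87]. Speed limits (rad/s): [2.22, 2.22, 2.79, 3.14, 3.14, 3.14].

## Interface

Orientations are given as a rotation vector (axis times angle).
In Python, from station import bot, cams, close_job gives the robot as it stands. The module is installed in compiled form; this text tells all that it offers.
- The arm moves only by the shell command python3 -m crank 'ROWS'. ROWS is JSON, a list of rows, each an object of numbers: "tx", "ty", "tz": the shift along the world's x, y, z in mm; "wx", "wy", "wz": the turn, a rotation vector about the world's x, y, z in rad; "grip": the opening in per cent of the stroke, from 0 (shut) to 100 (fully open). In form: [{"tx": .., "ty": .., "tz": .., "wx": .., "wy": .., "wz": .., "grip": ..}, ...]. A call has 1 to 12 rows; each row shifts and turns the commanded pose from where the row before left it; what a row does not reach is not made up. A row lasts 1/12 s, in which the tool goes at most 41.7 mm and 7.16 degrees, less where a joint would pass 70% of its speed; a pose out of reach is approached as far as the arm can. A call with a gripper value outside its range is refused whole. The fingers move at their own pace and stop on an object; the grip force is fixed at half the most. Time passes only in rows, so rows that do not move let the fingers close. It gives the time, the measured TCP pose, the force, the opening and the grip force at its end, in the units of the state.
- bot.state(): the state, without advancing time (a new reading comes with each control period).
- cams.grab_frame(name): name is "side" or "top"; returns the picture (480x640x3 uint8, red, green, blue); there is no depth.
- cams.camera_info(name): a dict with "intrinsics" (3x3 intrinsics, pixels), "position" and "orientation" of the camera in the world. Camera axes: x right, y down, z forward; pixel columns grow to the right and rows downward; lengths in m; the calibration is good to about 2 mm. A picture is of the moment at which its call begins. camera_info takes no time and is no camera call.
- close_job(): hands the job in; it is judged then, once.
The state is a dict: "clock": time; "q": joint angles; "qd": joint speeds; "effort": joint torques, N m; "tool_pos": TCP position; "tool_rot": TCP orientation; "wrist_force": force on the tool from outside, world axes, zero at the start; "wrist_torque": the same for the moment, N m; "opening": finger opening in m; "grip_force": force on a finger pad.
Only numpy, scipy, OpenCV 4.12 (cv2) and the standard library are available. Lean on these libraries where they do the work, as an engineer would, in place of code of your own. Each camera call takes 0.05 s, during which the arm holds its last target. There are 200 camera calls.

## Working session

There is one attempt and no reset: what is moved stays moved. The work goes in short steps, Python scripts to look and compute and a shell command to move; the robot and the scene stay as the last step left them, time stands still between calls to the robot, and variables do not carry over. Pictures are saved under pics/ and viewed, at most 10 in all, crops included, and the job is handed in when it is done.

```bash
mkdir -p pics; python3 - <<'E'
from station import bot,cams
import cv2
for n in("top","side"):
    im=cams.grab_frame(n); cv2.imwrite(f"pics/{n}0.png",im[:,:,::-1])
    i=cams.camera_info(n); print(n,i)
print(bot.state())
E
```

```text
top {'intrinsics': array([[499.17909671,   0.        , 312.48741586],
       [  0.        , 499.17909671, 231.12321345],
       [  0.        ,   0.        ,   1.        ]]), 'position': array([ 0.3633236 , -0.06477443,  1.29235504]), 'orientation': array([-2.18936392,  2.16073358, -0.10219421])}
side {'intrinsics': array([[463.68283436,   0.        , 316.25383438],
       [  0.        , 463.68283436, 239.61225694],
       [  0.        ,   0.        ,   1.        ]]), 'position': array([0.35368875, 0.5440662 , 0.74704978]), 'orientation': array([-0.29532801,  2.82964653, -1.15262889])}
{'clock': 0.1, 'q': array([-1.39262591e+00,  3.51173195e-01,  1.65233701e+00,  6.64307910e-06,
        1.13910877e+00, -8.46088802e-02]), 'qd': array([-5.28414178e-04, -1.28467860e-03, -3.27898156e-03,  2.46122901e-04,
        6.53194340e-04,  8.55316165e-05]), 'effort': array([ 4.81131228e-04, -4.98028314e+01, -2.85703307e+01,  7.00686453e-02,
        2.39458715e-02, -2.39336947e-05]), 'tool_pos': array([ 0.14283449, -0.53079014,  0.19316907]), 'tool_rot': array([-3.11349854e+00, -4.11447464e-01,  6.59029594e-05]), 'wrist_force': array([-0.43162657, -0.29947234,  0.41149788]), 'wrist_torque': array([-0.00969117, -0.02233727, -0.01450938]), 'grip_force': 0.0, 'opening': 0.09263564055212485}
```

View pics/top0.png

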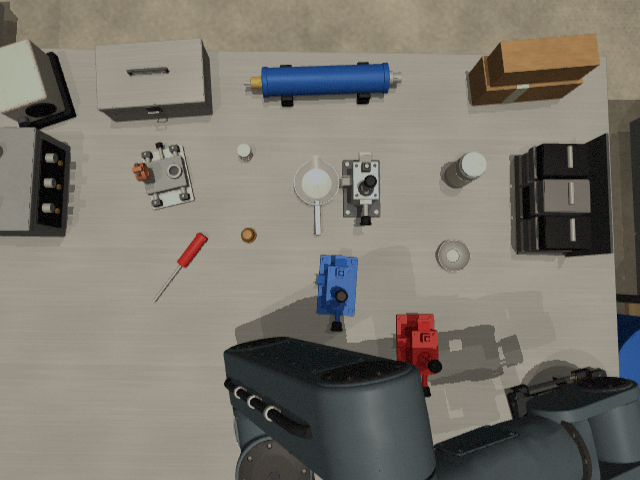

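View pics/side0.png

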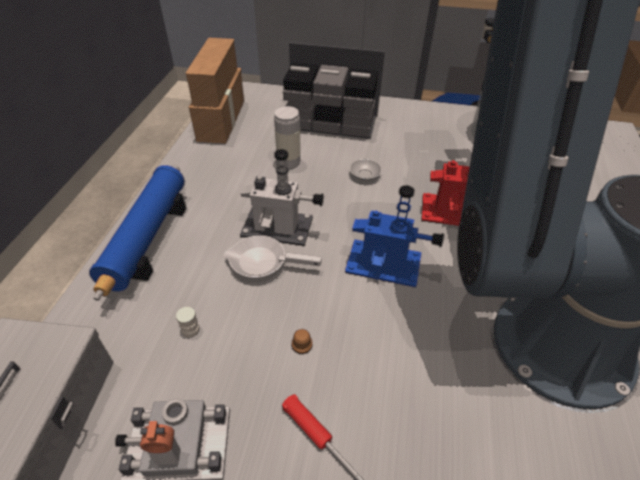

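The top view shows the grey dispenser at about (363,188), with its knob at (365,220), the dish at (317,183) with its handle pointing down to (318,235), and the socket at (174,170). The side view shows the knob at (318,199), the dish at (257,258) and the socket at (175,411). I'll enlarge these areas.

```bash
cat > h.py <<'E'
import numpy as np, cv2
from scipy.spatial.transform import Rotation as R
from station import bot,cams
def ray(n,uv):
    i=cams.camera_info(n); d=np.linalg.inv(i["intrinsics"])@[*uv,1]
    return i["position"],R.from_rotvec(i["orientation"]).as_matrix()@d
def atz(n,uv,z):
    p,d=ray(n,uv); return (p+d*(z-p[2])/d[2]).round(4)
def proj(n,P):
    i=cams.camera_info(n); c=R.from_rotvec(i["orientation"]).as_matrix().T@(np.array(P)-i["position"])
    return (i["intrinsics"]@(c/c[2]))[:2].round(1)
def crop(im,x,y,w,h,s):
    return cv2.resize(im[y:y+h,x:x+w],None,fx=s,fy=s,interpolation=cv2.INTER_CUBIC)
E
python3 - <<'E'
from h import *
t=cv2.imread("pics/top0.png");s=cv2.imread("pics/side0.png")
a=np.hstack([crop(t,285,140,100,100,4),crop(t,120,130,100,100,4)])
b=crop(s,215,140,120,150,2);b2=crop(s,110,390,130,90,3)
c=np.zeros((200*1+100,800,3),np.uint8)
c[:300,:240]=b; c[:270,300:690]=b2
out=np.vstack([a[:, :],c])[:600] if False else np.vstack([cv2.resize(a,(800,400))[:300*1+100],c[:200]])
cv2.imwrite("pics/c1.png",out)
E
```

```text
(no output)
```

View pics/c1.png

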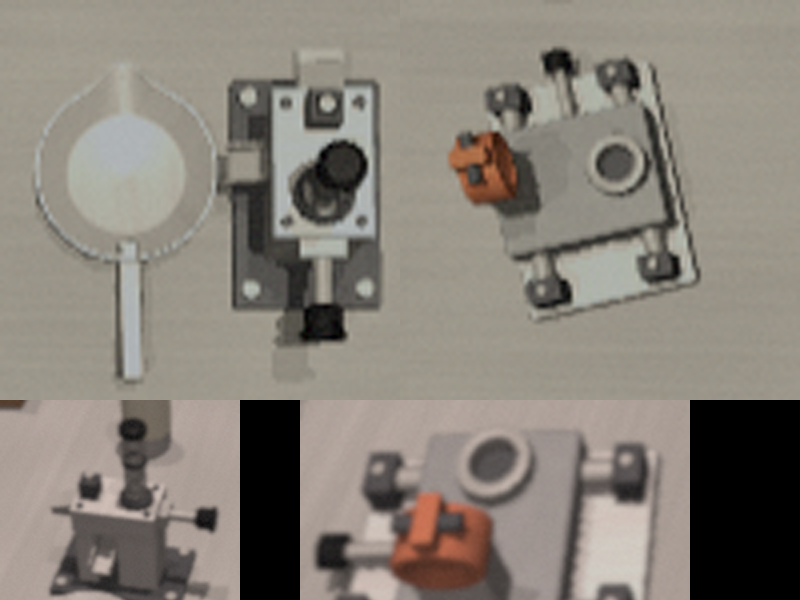

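The crop puts the knob at top pixel (365.8,220.5), the dish rim centre at (316.8,183.0), the handle end at (317.8,234.5), the lip tip at (315.8,156.2) and the socket at (174,170.8).

```bash
python3 - <<'E'
from h import *
k=atz("top",(365.8,220.5),.1+.006);print("knob",k, "side", atz("side",(215+206/2,140+118/2),.1))
d=atz("top",(316.8,183),.028);l=atz("top",(315.8,156.2),.0205);e=atz("top",(317.8,234.5),.042)
print("dish",d,"lip",l,"end",e,"yaw",np.degrees(np.arctan2(*(l-e)[1::-1])),np.linalg.norm((l-e)[:2]))
print("socket",atz("top",(174,170.8),.06),atz("side",(110+195/3,390+65/3),.06))
f=[atz("top",(285+u/4,140+v/4),.008) for u,v in((232,82),(232,308),(380,307),(380,82))]
print("foot",np.mean(f,0),np.degrees(np.arctan2(*(f[0]-f[1])[1::-1])),np.degrees(np.arctan2(*(f[3]-f[2])[1::-1])))
print(atz("top",(245,157),0),atz("top",(337,326),.1),atz("top",(341,296),.2))
print("toolyaw",R.from_rotvec(bot.state()["tool_rot"]).as_matrix())
E
```

```text
knob [ 0.5001 -0.1934  0.106 ] side [ 0.4999 -0.1938  0.1   ]
dish [ 0.6043 -0.0757  0.028 ] lip [ 0.6761 -0.0723  0.0205] end [ 0.4705 -0.0797  0.042 ] yaw 2.061312386195873 0.20573312810532002
socket [0.6243 0.2827 0.06  ] [0.6217 0.289  0.06  ]
foot [ 0.59505 -0.19255  0.008  ] 0.4232653523153081 0.03863504438913902
[0.6765 0.1141 0.    ] [ 0.2496 -0.1269  0.1   ] [ 0.3236 -0.1298  0.2   ]
toolyaw [[ 9.65672475e-01  2.59762663e-01 -1.75955446e-04]
 [ 2.59762706e-01 -9.65671950e-01  1.01114037e-03]
 [ 9.27412763e-05 -1.02213709e-03 -9.99999473e-01]]
```

```bash
python3 -m crank '[{"tx":20,"ty":18,"tz":20,"wz":-0.02},{"tx":26,"ty":24,"tz":20,"wz":-0.02},{"tx":26,"ty":24,"tz":20,"wz":-0.02},{"tx":28,"ty":26,"wz":-0.02},{"tx":28,"ty":26,"wz":-0.02},{"tx":28,"ty":26,"wz":-0.02},{"tx":28,"ty":26,"wz":-0.02},{"tx":28,"ty":26,"wz":-0.02},{"tx":28,"ty":26,"wz":-0.02},{"tx":28,"ty":26,"wz":-0.02},{"tx":28,"ty":26,"wz":-0.02},{"tx":28,"ty":26,"wz":-0.02}]'; python3 -m crank '[{"tx":20,"ty":20,"wz":-0.02},{"tx":13,"ty":19},{},{}]'
```

```text
invalid input
invalid input
```

```bash
python3 -m crank '[{"tx":20,"ty":18,"tz":20,"wx":0,"wy":0,"wz":-0.02,"grip":100}]'
```

```text
clock: 0.18
tool_pos: [0.1608, -0.5129, 0.2104]
tool_rot: [-3.114, -0.376, 0.002]
wrist_force: [0.3, 0.3, -0.6]
opening: 0.0932
grip_force: 0.0
```

```bash
python3 -m crank '[{"tx":26,"ty":24,"tz":20,"wx":0,"wy":0,"wz":-0.02,"grip":100},{"tx":26,"ty":24,"tz":20,"wx":0,"wy":0,"wz":-0.02,"grip":100},{"tx":28,"ty":26,"tz":0,"wx":0,"wy":0,"wz":-0.02,"grip":100},{"tx":28,"ty":26,"tz":0,"wx":0,"wy":0,"wz":-0.02,"grip":100},{"tx":28,"ty":26,"tz":0,"wx":0,"wy":0,"wz":-0.02,"grip":100},{"tx":28,"ty":26,"tz":0,"wx":0,"wy":0,"wz":-0.02,"grip":100},{"tx":28,"ty":26,"tz":0,"wx":0,"wy":0,"wz":-0.02,"grip":100},{"tx":28,"ty":26,"tz":0,"wx":0,"wy":0,"wz":-0.02,"grip":100},{"tx":28,"ty":26,"tz":0,"wx":0,"wy":0,"wz":-0.02,"grip":100},{"tx":28,"ty":26,"tz":0,"wx":0,"wy":0,"wz":-0.02,"grip":100},{"tx":28,"ty":26,"tz":0,"wx":0,"wy":0,"wz":-0.02,"grip":100},{"tx":20,"ty":20,"tz":0,"wx":0,"wy":0,"wz":-0.02,"grip":100}]'; python3 -m crank '[{"tx":0,"ty":0,"tz":0,"wx":0,"wy":0,"wz":0,"grip":100}]'
```

```text
clock: 1.18
tool_pos: [0.4885, -0.2089, 0.2534]
tool_rot: [-3.141, -0.004, 0.0]
wrist_force: [0.1, -1.1, -0.2]
opening: 0.0927
grip_force: 0.0
clock: 1.27
tool_pos: [0.4894, -0.2078, 0.2532]
tool_rot: [-3.141, -0.008, -0.0]
wrist_force: [0.2, -1.7, -0.7]
opening: 0.0932
grip_force: 0.0
```

```bash
python3 -m crank '[{"tx":10,"ty":14.5,"tz":-12,"wx":0,"wy":0,"wz":0,"grip":100},{"tx":0,"ty":0,"tz":-30,"wx":0,"wy":0,"wz":0,"grip":100},{"tx":0,"ty":0,"tz":-30,"wx":0,"wy":0,"wz":0,"grip":100},{"tx":0,"ty":0,"tz":-30,"wx":0,"wy":0,"wz":0,"grip":100},{"tx":0,"ty":0,"tz":-30,"wx":0,"wy":0,"wz":0,"grip":100},{"tx":0,"ty":0,"tz":-25,"wx":0,"wy":0,"wz":0,"grip":100},{"tx":0,"ty":0,"tz":-15,"wx":0,"wy":0,"wz":0,"grip":100},{"tx":0,"ty":0,"tz":0,"wx":0,"wy":0,"wz":0,"grip":100}]'; python3 -m crank '[{"tx":0,"ty":0,"tz":0,"wx":0,"wy":0,"wz":0,"grip":0},{"tx":0,"ty":0,"tz":0,"wx":0,"wy":0,"wz":0,"grip":0},{"tx":0,"ty":0,"tz":0,"wx":0,"wy":0,"wz":0,"grip":0},{"tx":0,"ty":0,"tz":0,"wx":0,"wy":0,"wz":0,"grip":0},{"tx":0,"ty":0,"tz":0,"wx":0,"wy":0,"wz":0,"grip":0},{"tx":0,"ty":0,"tz":0,"wx":0,"wy":0,"wz":0,"grip":0},{"tx":0,"ty":0,"tz":0,"wx":0,"wy":0,"wz":0,"grip":0},{"tx":0,"ty":0,"tz":0,"wx":0,"wy":0,"wz":0,"grip":0}]'
```

```text
clock: 1.93
tool_pos: [0.4947, -0.1961, 0.0785]
tool_rot: [-3.139, -0.004, 0.008]
wrist_force: [-0.7, -0.3, -0.2]
opening: 0.0932
grip_force: 0.0
clock: 2.6
tool_pos: [0.4969, -0.1966, 0.0817]
tool_rot: [3.142, 0.004, 0.0]
wrist_force: [-0.2, 0.8, 0.3]
opening: 0.0443
grip_force: 0.0
```

```bash
python3 -m crank '[{"tx":2,"ty":3,"tz":0,"wx":0,"wy":0,"wz":0,"grip":0},{"tx":0,"ty":0,"tz":0,"wx":0,"wy":0,"wz":0,"grip":0},{"tx":0,"ty":0,"tz":0,"wx":0,"wy":0,"wz":0,"grip":0},{"tx":0,"ty":0,"tz":0,"wx":0,"wy":0,"wz":0,"grip":0},{"tx":0,"ty":0,"tz":0,"wx":0,"wy":0,"wz":0,"grip":0},{"tx":0,"ty":0,"tz":0,"wx":0,"wy":0,"wz":0,"grip":0}]'
```

```text
clock: 3.1
tool_pos: [0.4988, -0.1924, 0.0813]
tool_rot: [-3.139, -0.004, 0.001]
wrist_force: [2.1, 6.7, -0.5]
opening: 0.0201
grip_force: 25.9
```

```bash
python3 -m crank '[{"tx":-4,"ty":0,"tz":0,"wx":0,"wy":0,"wz":0,"grip":0},{"tx":-4,"ty":0,"tz":0,"wx":0,"wy":0,"wz":0,"grip":0},{"tx":-4,"ty":0,"tz":0,"wx":0,"wy":0,"wz":0,"grip":0},{"tx":-4,"ty":0,"tz":0,"wx":0,"wy":0,"wz":0,"grip":0},{"tx":-4,"ty":0,"tz":0,"wx":0,"wy":0,"wz":0,"grip":0},{"tx":-4,"ty":0,"tz":0,"wx":0,"wy":0,"wz":0,"grip":0},{"tx":-4,"ty":0,"tz":0,"wx":0,"wy":0,"wz":0,"grip":0},{"tx":-3,"ty":0,"tz":0,"wx":0,"wy":0,"wz":0,"grip":0},{"tx":0,"ty":0,"tz":0,"wx":0,"wy":0,"wz":0,"grip":0}]'
python3 - <<'E'
from h import *
cv2.imwrite("pics/s1.png",crop(cv2.cvtColor(cams.grab_frame("side"),cv2.COLOR_RGB2BGR),200,130,200,150,4))
E
```

```text
clock: 3.85
tool_pos: [0.4686, -0.193, 0.0831]
tool_rot: [-3.141, -0.004, -0.003]
wrist_force: [-1.8, 7.4, 18.8]
opening: 0.0161
grip_force: 28.0
```

View pics/s1.png

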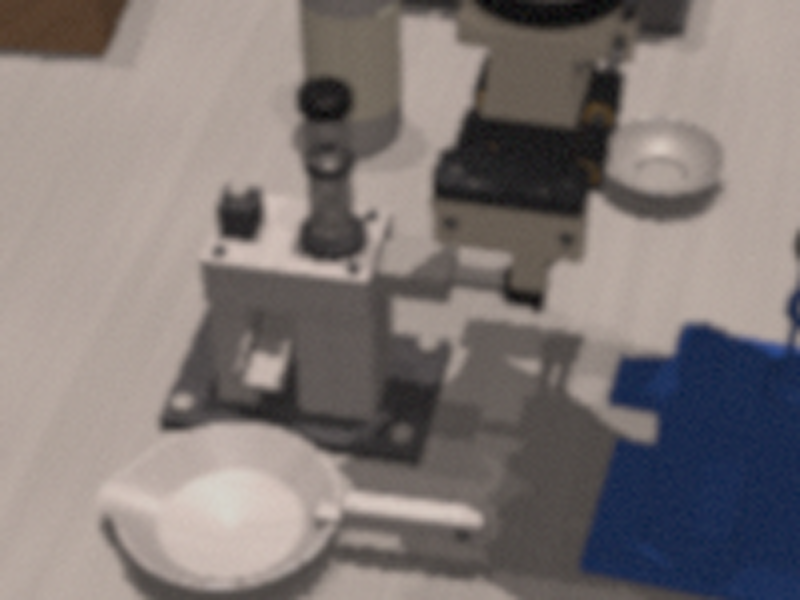

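The crop shows the rod well extended, so the slide looks out. The pads are riding up on the knob, with an upward push and a shrinking opening. I'll regrip lower and confirm the stop.

```bash
python3 -m crank '[{"tx":0,"ty":0,"tz":0,"wx":0,"wy":0,"wz":0,"grip":45},{"tx":0,"ty":0,"tz":0,"wx":0,"wy":0,"wz":0,"grip":45},{"tx":0,"ty":0,"tz":0,"wx":0,"wy":0,"wz":0,"grip":45},{"tx":0,"ty":0,"tz":0,"wx":0,"wy":0,"wz":0,"grip":45},{"tx":0,"ty":0,"tz":-5,"wx":0,"wy":0,"wz":0,"grip":45},{"tx":0,"ty":0,"tz":-5,"wx":0,"wy":0,"wz":0,"grip":45},{"tx":0,"ty":0,"tz":0,"wx":0,"wy":0,"wz":0,"grip":45}]';python3 -m crank '[{"tx":0,"ty":0,"tz":0,"wx":0,"wy":0,"wz":0,"grip":0},{"tx":0,"ty":0,"tz":0,"wx":0,"wy":0,"wz":0,"grip":0},{"tx":0,"ty":0,"tz":0,"wx":0,"wy":0,"wz":0,"grip":0},{"tx":0,"ty":0,"tz":0,"wx":0,"wy":0,"wz":0,"grip":0},{"tx":0,"ty":0,"tz":0,"wx":0,"wy":0,"wz":0,"grip":0},{"tx":0,"ty":0,"tz":0,"wx":0,"wy":0,"wz":0,"grip":0}]'
```

```text
clock: 4.48
tool_pos: [0.4672, -0.1933, 0.0703]
tool_rot: [-3.141, -0.004, 0.003]
wrist_force: [-1.7, -1.0, -0.3]
opening: 0.0419
grip_force: 0.0
clock: 4.98
tool_pos: [0.4677, -0.1928, 0.0716]
tool_rot: [-3.14, -0.004, 0.001]
wrist_force: [-0.7, 4.7, 1.2]
opening: 0.0244
grip_force: 30.0
```

```bash
python3 -m crank '[{"tx":-2,"ty":0,"tz":0,"wx":0,"wy":0,"wz":0,"grip":0},{"tx":-2,"ty":0,"tz":0,"wx":0,"wy":0,"wz":0,"grip":0},{"tx":0,"ty":0,"tz":0,"wx":0,"wy":0,"wz":0,"grip":0},{"tx":0,"ty":0,"tz":0,"wx":0,"wy":0,"wz":0,"grip":0}]'
```

```text
clock: 5.32
tool_pos: [0.4671, -0.1929, 0.0719]
tool_rot: [-3.141, -0.003, -0.011]
wrist_force: [20.4, 9.3, -13.2]
opening: 0.0242
grip_force: 29.9
```

The knob is against its outer stop at 20 N. Now I'll push it home.

```bash
python3 -m crank '[{"tx":4,"ty":0,"tz":0,"wx":0,"wy":0,"wz":0,"grip":0},{"tx":4,"ty":0,"tz":0,"wx":0,"wy":0,"wz":0,"grip":0},{"tx":4,"ty":0,"tz":0,"wx":0,"wy":0,"wz":0,"grip":0},{"tx":4,"ty":0,"tz":0,"wx":0,"wy":0,"wz":0,"grip":0},{"tx":4,"ty":0,"tz":0,"wx":0,"wy":0,"wz":0,"grip":0},{"tx":4,"ty":0,"tz":0,"wx":0,"wy":0,"wz":0,"grip":0},{"tx":4,"ty":0,"tz":0,"wx":0,"wy":0,"wz":0,"grip":0},{"tx":4,"ty":0,"tz":0,"wx":0,"wy":0,"wz":0,"grip":0},{"tx":4,"ty":0,"tz":0,"wx":0,"wy":0,"wz":0,"grip":0},{"tx":1,"ty":0,"tz":0,"wx":0,"wy":0,"wz":0,"grip":0},{"tx":0,"ty":0,"tz":0,"wx":0,"wy":0,"wz":0,"grip":0}]'
```

```text
clock: 6.23
tool_pos: [0.4972, -0.1922, 0.0714]
tool_rot: [-3.138, -0.006, 0.014]
wrist_force: [-19.6, 5.4, 15.4]
opening: 0.0242
grip_force: 30.1
```

Home stop reached after 30.1 mm of travel. I'll release, rise and check the ball.

```bash
python3 -m crank '[{"tx":-3,"ty":0,"tz":0,"wx":0,"wy":0,"wz":0,"grip":100},{"tx":0,"ty":0,"tz":0,"wx":0,"wy":0,"wz":0,"grip":100},{"tx":0,"ty":0,"tz":0,"wx":0,"wy":0,"wz":0,"grip":100},{"tx":0,"ty":0,"tz":5,"wx":0,"wy":0,"wz":0,"grip":100},{"tx":0,"ty":0,"tz":20,"wx":0,"wy":0,"wz":0,"grip":100},{"tx":0,"ty":0,"tz":30,"wx":0,"wy":0,"wz":0,"grip":100},{"tx":0,"ty":0,"tz":20,"wx":0,"wy":0,"wz":0,"grip":100},{"tx":0,"ty":0,"tz":10,"wx":0,"wy":0,"wz":0,"grip":100},{"tx":-15,"ty":0,"tz":0,"wx":0,"wy":-0.06,"wz":0,"grip":100},{"tx":-15,"ty":0,"tz":0,"wx":0,"wy":-0.08,"wz":0,"grip":100},{"tx":-15,"ty":0,"tz":0,"wx":0,"wy":-0.08,"wz":0.02,"grip":100},{"tx":0,"ty":0,"tz":0,"wx":0,"wy":-0.08,"wz":0.016,"grip":100}]'
python3 - <<'E'
from h import *
a=crop(cv2.cvtColor(cams.grab_frame("side"),cv2.COLOR_RGB2BGR),215,150,125,150,4)[:,:400]
b=crop(cv2.cvtColor(cams.grab_frame("top"),cv2.COLOR_RGB2BGR),285,120,100,150,4)
cv2.imwrite("pics/c2.png",np.hstack([a,b]))
E
```

```text
clock: 7.23
tool_pos: [0.451, -0.1933, 0.1564]
tool_rot: [-3.104, -0.061, -0.473]
wrist_force: [0.4, -0.3, 0.2]
opening: 0.0927
grip_force: 0.0
```

View pics/c2.png

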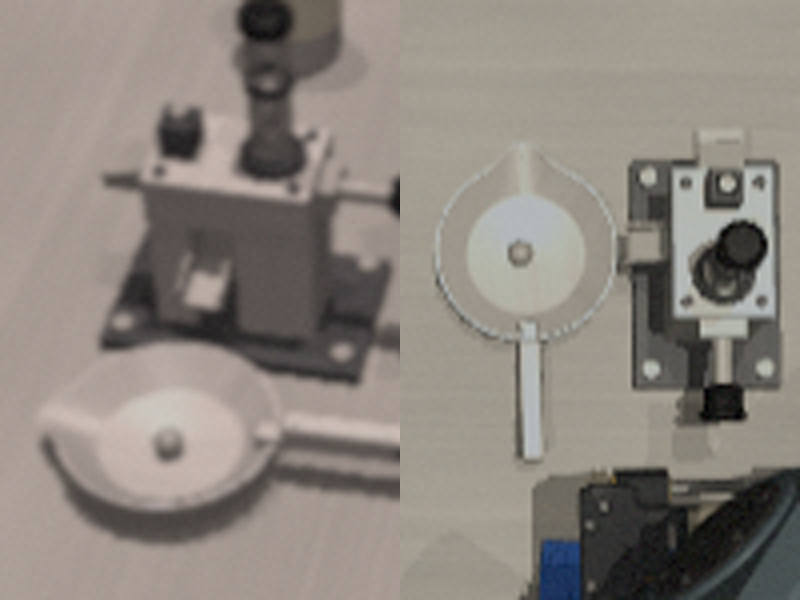

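The ball lies in the dish at top-crop pixel (520,252), close to the middle, and the knob is home at (723,402). Now I'll go over the handle with the fingers part closed.

```bash
python3 -m crank '[{"tx":10,"ty":15,"tz":0,"wx":0,"wy":0,"wz":0,"grip":60},{"tx":20,"ty":28,"tz":0,"wx":0,"wy":0,"wz":0,"grip":60},{"tx":20,"ty":28,"tz":0,"wx":0,"wy":0,"wz":0,"grip":60},{"tx":20,"ty":28,"tz":0,"wx":0,"wy":0,"wz":0,"grip":60},{"tx":10,"ty":16,"tz":0,"wx":0,"wy":0,"wz":0,"grip":60},{"tx":0,"ty":0,"tz":0,"wx":0,"wy":0,"wz":0,"grip":60},{"tx":0,"ty":0,"tz":-30,"wx":0,"wy":0,"wz":0,"grip":60},{"tx":0,"ty":0,"tz":-30,"wx":0,"wy":0,"wz":0,"grip":60},{"tx":0,"ty":0,"tz":-15,"wx":0,"wy":0,"wz":0,"grip":60},{"tx":0,"ty":0,"tz":0,"wx":0,"wy":0,"wz":0,"grip":60}]'
python3 - <<'E'
from h import *
print(bot.state()["tool_pos"])
a=crop(cv2.cvtColor(cams.grab_frame("side"),cv2.COLOR_RGB2BGR),215,150,200,150,4)
cv2.imwrite("pics/c3.png",a)
E
```

```text
clock: 8.17
tool_pos: [0.5313, -0.0784, 0.0783]
tool_rot: [-3.104, -0.06, -0.459]
wrist_force: [-0.5, 0.8, -0.7]
opening: 0.0559
grip_force: 0.0
[ 0.53133645 -0.07835856  0.07832348]
```

View pics/c3.png

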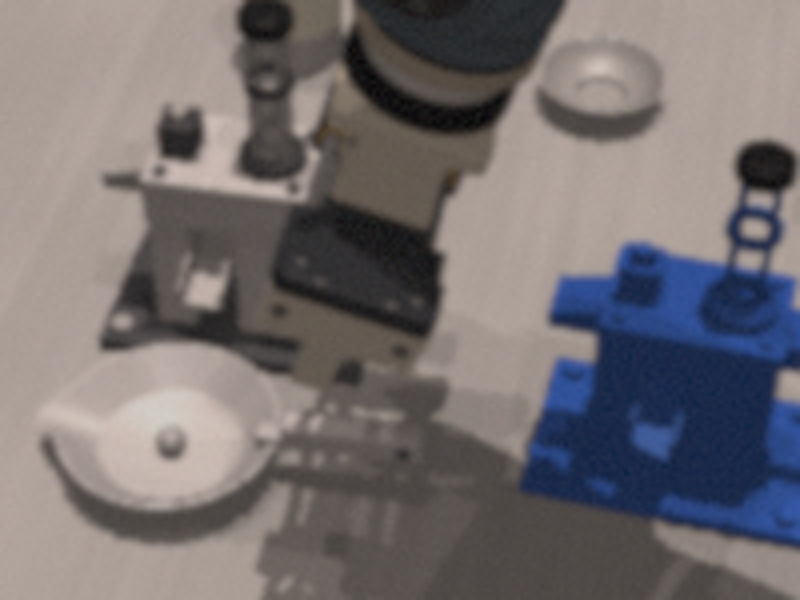

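The gripper stands above the handle, leaning back away from the dispenser, with the ball at the dish middle (172,440). I'll go down and grip.

```bash
python3 -m crank '[{"tx":0,"ty":0,"tz":-15,"wx":0,"wy":0,"wz":0,"grip":60},{"tx":0,"ty":0,"tz":-15,"wx":0,"wy":0,"wz":0,"grip":60},{"tx":0,"ty":0,"tz":-12,"wx":0,"wy":0,"wz":0,"grip":60},{"tx":0,"ty":0,"tz":-8,"wx":0,"wy":0,"wz":0,"grip":60},{"tx":0,"ty":0,"tz":0,"wx":0,"wy":0,"wz":0,"grip":60}]'; python3 -m crank '[{"tx":0,"ty":0,"tz":-7,"wx":0,"wy":0,"wz":0,"grip":60},{"tx":0,"ty":0,"tz":-5,"wx":0,"wy":0,"wz":0,"grip":60},{"tx":0,"ty":0,"tz":-4,"wx":0,"wy":0,"wz":0,"grip":60},{"tx":0,"ty":0,"tz":0,"wx":0,"wy":0,"wz":0,"grip":60},{"tx":0,"ty":0,"tz":0,"wx":0,"wy":0,"wz":0,"grip":60}]'
```

```text
clock: 8.63
tool_pos: [0.533, -0.0787, 0.0313]
tool_rot: [-3.104, -0.06, -0.468]
wrist_force: [-0.3, 0.3, 0.5]
opening: 0.0561
grip_force: 0.0
clock: 9.05
tool_pos: [0.5329, -0.0786, 0.0156]
tool_rot: [-3.104, -0.061, -0.469]
wrist_force: [0.1, -0.8, 0.1]
opening: 0.0558
grip_force: 0.0
```

```bash
python3 -m crank '[{"tx":0,"ty":0,"tz":-4,"wx":0,"wy":0,"wz":0,"grip":60},{"tx":0,"ty":0,"tz":0,"wx":0,"wy":0,"wz":0,"grip":30},{"tx":0,"ty":0,"tz":0,"wx":0,"wy":0,"wz":0,"grip":30},{"tx":0,"ty":0,"tz":0,"wx":0,"wy":0,"wz":0,"grip":30},{"tx":0,"ty":0,"tz":0,"wx":0,"wy":0,"wz":0,"grip":24},{"tx":0,"ty":0,"tz":0,"wx":0,"wy":0,"wz":0,"grip":20},{"tx":0,"ty":0,"tz":0,"wx":0,"wy":0,"wz":0,"grip":17},{"tx":0,"ty":0,"tz":0,"wx":0,"wy":0,"wz":0,"grip":0},{"tx":0,"ty":0,"tz":0,"wx":0,"wy":0,"wz":0,"grip":0},{"tx":0,"ty":0,"tz":0,"wx":0,"wy":0,"wz":0,"grip":0},{"tx":0,"ty":0,"tz":0,"wx":0,"wy":0,"wz":0,"grip":0},{"tx":0,"ty":0,"tz":0,"wx":0,"wy":0,"wz":0,"grip":0}]'
```

```text
clock: 10.05
tool_pos: [0.5329, -0.0786, 0.0117]
tool_rot: [-3.104, -0.061, -0.469]
wrist_force: [-0.8, 1.3, 1.5]
opening: 0.0134
grip_force: 29.9
```

```bash
python3 -m crank '[{"tx":0,"ty":0,"tz":0,"wx":0,"wy":0,"wz":0,"grip":0},{"tx":0,"ty":0,"tz":0,"wx":0,"wy":0,"wz":0,"grip":0},{"tx":0,"ty":0,"tz":0,"wx":0,"wy":0,"wz":0,"grip":0},{"tx":0,"ty":0,"tz":1,"wx":0,"wy":0,"wz":0,"grip":0},{"tx":0,"ty":1,"tz":1,"wx":0,"wy":0,"wz":0,"grip":0},{"tx":0,"ty":2,"tz":2,"wx":0,"wy":0,"wz":0,"grip":0},{"tx":0,"ty":2,"tz":2,"wx":0,"wy":0,"wz":0,"grip":0},{"tx":0,"ty":1,"tz":1,"wx":0,"wy":0,"wz":0,"grip":0},{"tx":0,"ty":0,"tz":1,"wx":0,"wy":0,"wz":0,"grip":0},{"tx":0,"ty":0,"tz":0,"wx":0,"wy":0,"wz":0,"grip":0},{"tx":0,"ty":0,"tz":0,"wx":0,"wy":0,"wz":0,"grip":0}]'
python3 - <<'E'
from h import *
print(bot.state()["wrist_torque"])
a=crop(cv2.cvtColor(cams.grab_frame("side"),cv2.COLOR_RGB2BGR),215,190,133,100,6)
cv2.imwrite("pics/c4.png",a)
E
```

```text
clock: 10.97
tool_pos: [0.5329, -0.0726, 0.0197]
tool_rot: [-3.104, -0.061, -0.469]
wrist_force: [-0.1, -0.1, -1.1]
opening: 0.0135
grip_force: 29.9
[ 0.00892517  0.37168478 -0.05864637]
```

View pics/c4.png

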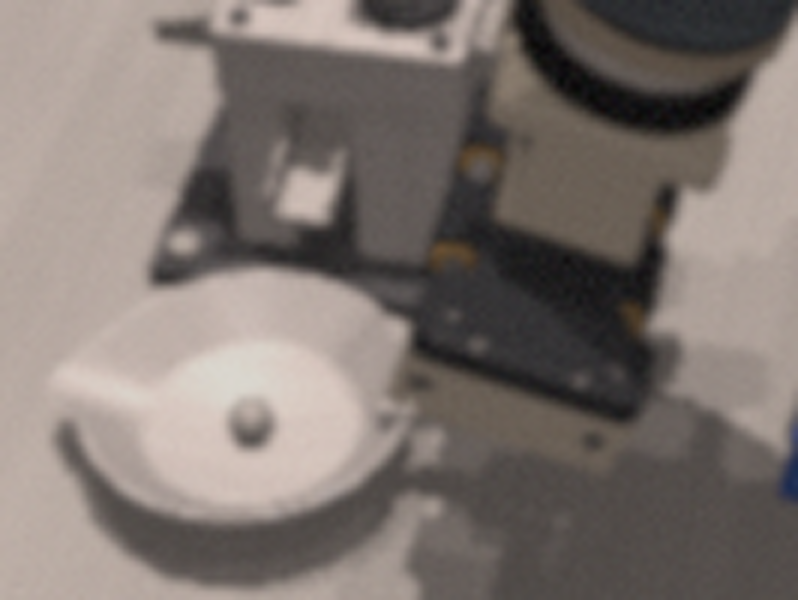

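The dish is off the counter with the ball at its middle (250,422) and the lip tip at about (52,385). I'll compare the lip pixel with a level lift.

```bash
python3 - <<'E'
from h import *
L=np.array([.6761,-.0723,.0205]);
for nm,P in (("start",L),("level",L+[0,.006,.008]),("sag5",L+[0,.006,.008-.0126]),("up5",L+[0,.006,.008+.0126])): print(nm,proj("side",P))
print("seen start",215+42/4,150+418/4,"now",215+52/6,190+385/6)
print(proj("side",[.6043,-.0757,.012]),proj("side",[.6043,-.0697,.020]),"ball now",215+250/6,190+422/6)
E
```

```text
start [225.  252.6]
level [223.6 252. ]
sag5 [224.4 256.1]
up5 [222.7 247.9]
seen start 225.5 254.5 now 223.66666666666666 254.16666666666669
[258.3 259.3] [257.1 258.9] ball now 256.6666666666667 260.3333333333333
```

The dish is level, with no sag. I'll lift higher and move away from the dispenser.

```bash
python3 -m crank '[{"tx":0,"ty":2,"tz":1,"wx":0,"wy":0,"wz":0,"grip":0},{"tx":0,"ty":3,"tz":2,"wx":0,"wy":0,"wz":0,"grip":0},{"tx":0,"ty":4,"tz":3,"wx":0,"wy":0,"wz":0,"grip":0},{"tx":0,"ty":5,"tz":4,"wx":0,"wy":0,"wz":0,"grip":0},{"tx":0,"ty":6,"tz":5,"wx":0,"wy":0,"wz":0,"grip":0},{"tx":0,"ty":6,"tz":6,"wx":0,"wy":0,"wz":0,"grip":0},{"tx":0,"ty":6,"tz":6,"wx":0,"wy":0,"wz":0,"grip":0},{"tx":0,"ty":6,"tz":5,"wx":0,"wy":0,"wz":0,"grip":0},{"tx":0,"ty":5,"tz":4,"wx":0,"wy":0,"wz":0,"grip":0},{"tx":0,"ty":4,"tz":3,"wx":0,"wy":0,"wz":0,"grip":0},{"tx":0,"ty":2,"tz":2,"wx":0,"wy":0,"wz":0,"grip":0},{"tx":0,"ty":1,"tz":1,"wx":0,"wy":0,"wz":0,"grip":0}]'
python3 -m crank '[{"tx":0,"ty":0,"tz":0,"wx":0,"wy":0,"wz":0,"grip":0},{"tx":0,"ty":0,"tz":0,"wx":0,"wy":0,"wz":0,"grip":0}]'
python3 - <<'E'
from h import *
a=crop(cv2.cvtColor(cams.grab_frame("side"),cv2.COLOR_RGB2BGR),195,170,160,120,5)
cv2.imwrite("pics/c5.png",a)
L=np.array([.6761,-.0663,.0285]);p=bot.state()["tool_pos"]; print(p,"level lip",proj("side",L+p-[.5329,-.0726,.0197]))
E
```

```text
clock: 12.02
tool_pos: [0.533, -0.0222, 0.0619]
tool_rot: [-3.104, -0.061, -0.47]
wrist_force: [0.7, 0.1, -2.2]
opening: 0.0136
grip_force: 29.9
clock: 12.18
tool_pos: [0.5329, -0.0227, 0.0615]
tool_rot: [-3.104, -0.061, -0.469]
wrist_force: [-0.5, -0.2, -1.1]
opening: 0.0131
grip_force: 29.9
[ 0.53277837 -0.0227379   0.06142804] level lip [212.1 255.8]
```

View pics/c5.png

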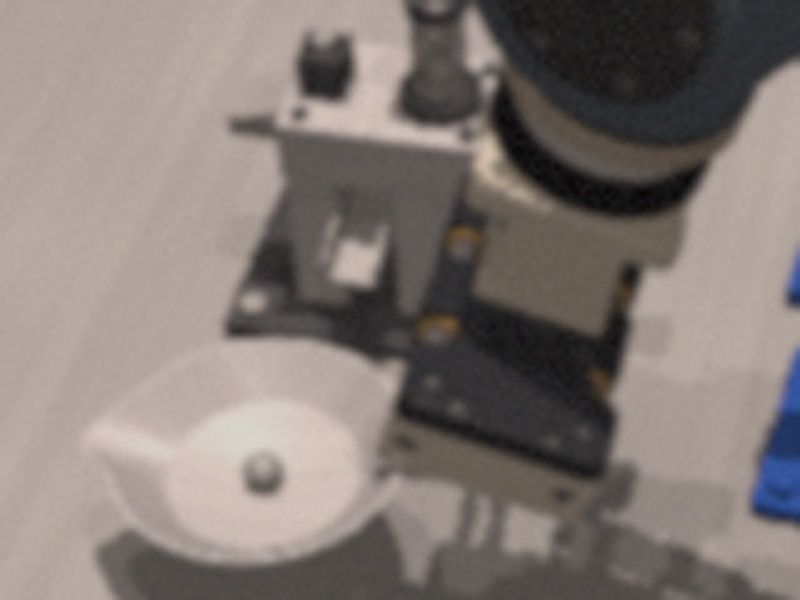

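The lip at (85,440) and the ball at (263,473) match a level lift. Now the turn and traverse in ramped steps.

```bash
python3 -m crank '[{"tx":1,"ty":2,"tz":1,"wx":0,"wy":0,"wz":0.01,"grip":0},{"tx":2,"ty":4,"tz":2,"wx":0,"wy":0,"wz":0.03,"grip":0},{"tx":3,"ty":5.5,"tz":2,"wx":0,"wy":0,"wz":0.045,"grip":0},{"tx":3,"ty":5.5,"tz":2,"wx":0,"wy":0,"wz":0.0455,"grip":0},{"tx":3,"ty":5.5,"tz":2,"wx":0,"wy":0,"wz":0.0455,"grip":0},{"tx":3,"ty":5.5,"tz":2,"wx":0,"wy":0,"wz":0.0455,"grip":0},{"tx":3,"ty":5.5,"tz":2,"wx":0,"wy":0,"wz":0.0455,"grip":0},{"tx":3,"ty":5.5,"tz":2,"wx":0,"wy":0,"wz":0.0455,"grip":0},{"tx":3,"ty":5.5,"tz":2,"wx":0,"wy":0,"wz":0.0455,"grip":0},{"tx":3,"ty":5.5,"tz":2,"wx":0,"wy":0,"wz":0.0455,"grip":0},{"tx":3,"ty":5.5,"tz":2,"wx":0,"wy":0,"wz":0.0455,"grip":0},{"tx":3,"ty":5.5,"tz":2,"wx":0,"wy":0,"wz":0.0455,"grip":0}]'
python3 -m crank '[{"tx":3,"ty":5.5,"tz":2,"wx":0,"wy":0,"wz":0.0455,"grip":0},{"tx":3,"ty":5.5,"tz":0,"wx":0,"wy":0,"wz":0.0455,"grip":0},{"tx":3,"ty":5.5,"tz":0,"wx":0,"wy":0,"wz":0.0455,"grip":0},{"tx":3,"ty":5.5,"tz":0,"wx":0,"wy":0,"wz":0.0455,"grip":0},{"tx":3,"ty":5.5,"tz":0,"wx":0,"wy":0,"wz":0.0455,"grip":0},{"tx":3,"ty":5.5,"tz":0,"wx":0,"wy":0,"wz":0.0455,"grip":0},{"tx":3,"ty":5.5,"tz":0,"wx":0,"wy":0,"wz":0.0455,"grip":0},{"tx":3,"ty":5,"tz":0,"wx":0,"wy":0,"wz":0.0455,"grip":0},{"tx":3,"ty":4,"tz":0,"wx":0,"wy":0,"wz":0.0455,"grip":0},{"tx":2,"ty":3,"tz":0,"wx":0,"wy":0,"wz":0.035,"grip":0},{"tx":1,"ty":1,"tz":0,"wx":0,"wy":0,"wz":0.02,"grip":0},{"tx":0,"ty":0,"tz":0,"wx":0,"wy":0,"wz":0.01,"grip":0}]'
python3 -m crank '[{"tx":0,"ty":0,"tz":0,"wx":0,"wy":0,"wz":0,"grip":0}]'
python3 - <<'E'
from h import *
s=bot.state();M=R.from_rotvec(s["tool_rot"]).as_matrix();print(s["tool_pos"],M,s["q"])
a=cv2.cvtColor(cams.grab_frame("side"),cv2.COLOR_RGB2BGR)[200:,:400]
cv2.imwrite("pics/c6.png",cv2.resize(a,None,fx=2,fy=2))
E
```

```text
clock: 13.23
tool_pos: [0.566, 0.0386, 0.0846]
tool_rot: [-2.926, -0.804, -0.443]
wrist_force: [0.1, 0.5, -1.8]
opening: 0.0133
grip_force: 29.9
clock: 14.23
tool_pos: [0.5961, 0.0899, 0.0864]
tool_rot: [-2.604, -1.438, -0.396]
wrist_force: [0.9, -0.5, -1.4]
opening: 0.0134
grip_force: 29.9
clock: 14.32
tool_pos: [0.5959, 0.0897, 0.0865]
tool_rot: [-2.604, -1.437, -0.396]
wrist_force: [0.1, 0.1, -2.2]
opening: 0.0132
grip_force: 29.9
[0.59585315 0.08974663 0.08646149] [[ 0.50916227  0.8455391   0.16067796]
 [ 0.80841205 -0.53390062  0.24783076]
 [ 0.29533666  0.00370792 -0.95538605]] [-0.05807161  0.50128414  1.76098788  0.37998181  0.76452966  0.24378152]
```

View pics/c6.png

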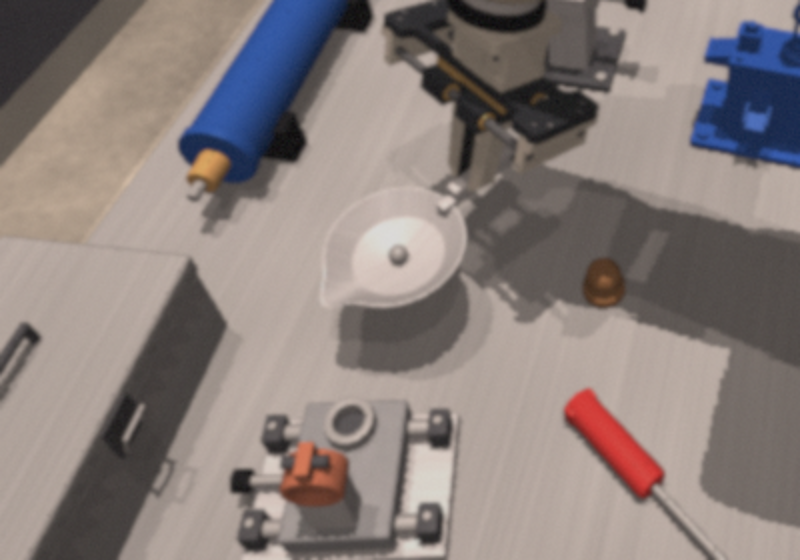

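The dish is about 58° round, with the ball at (398,254), the lip at (325,303) and the socket at (350,422). I'll make the remaining turn and shift.

```bash
python3 -m crank '[{"tx":1,"ty":2,"tz":0,"wx":0,"wy":0,"wz":0.01,"grip":0},{"tx":2,"ty":4,"tz":0,"wx":0,"wy":0,"wz":0.03,"grip":0},{"tx":3,"ty":5,"tz":0,"wx":0,"wy":0,"wz":0.045,"grip":0},{"tx":3,"ty":5,"tz":0,"wx":0,"wy":0,"wz":0.045,"grip":0},{"tx":3,"ty":5,"tz":0,"wx":0,"wy":0,"wz":0.045,"grip":0},{"tx":3,"ty":5,"tz":0,"wx":0,"wy":0,"wz":0.045,"grip":0},{"tx":3,"ty":5,"tz":0,"wx":0,"wy":0,"wz":0.045,"grip":0},{"tx":3,"ty":5,"tz":0,"wx":0,"wy":0,"wz":0.045,"grip":0},{"tx":3,"ty":5,"tz":0,"wx":0,"wy":0,"wz":0.045,"grip":0},{"tx":3,"ty":5,"tz":0,"wx":0,"wy":0,"wz":0.045,"grip":0},{"tx":1,"ty":3,"tz":0,"wx":0,"wy":0,"wz":0.045,"grip":0},{"tx":0,"ty":2,"tz":0,"wx":0,"wy":0,"wz":0.045,"grip":0}]'
python3 -m crank '[{"tx":0,"ty":1,"tz":0,"wx":0,"wy":0,"wz":0.04,"grip":0},{"tx":0,"ty":0,"tz":0,"wx":0,"wy":0,"wz":0.02,"grip":0},{"tx":0,"ty":0,"tz":0,"wx":0,"wy":0,"wz":0.01,"grip":0},{"tx":0,"ty":0,"tz":0,"wx":0,"wy":0,"wz":0,"grip":0},{"tx":0,"ty":0,"tz":0,"wx":0,"wy":0,"wz":0,"grip":0},{"tx":0,"ty":0,"tz":0,"wx":0,"wy":0,"wz":0,"grip":0}]'
python3 - <<'E'
from h import *
s=bot.state();M=R.from_rotvec(s["tool_rot"]).as_matrix();print(s["tool_pos"],np.degrees(np.arctan2(M[1,0],M[0,0])))
a=crop(cv2.cvtColor(cams.grab_frame("side"),cv2.COLOR_RGB2BGR),110,310,133,150,3)[:,:399]
b=crop(cv2.cvtColor(cams.grab_frame("top"),cv2.COLOR_RGB2BGR),130,120,100,112,4)
cv2.imwrite("pics/c7.png",np.hstack([a[:448],b[:448]]))
E
```

```text
clock: 15.37
tool_pos: [0.6242, 0.1415, 0.0866]
tool_rot: [-2.136, -1.994, -0.327]
wrist_force: [-0.6, 0.7, -0.6]
opening: 0.0137
grip_force: 29.9
clock: 15.87
tool_pos: [0.6239, 0.1418, 0.0866]
tool_rot: [-2.065, -2.058, -0.316]
wrist_force: [-0.1, -0.3, -1.3]
opening: 0.0135
grip_force: 29.9
[0.62385503 0.14182685 0.08664856] 89.84420513381096
```

View pics/c7.png

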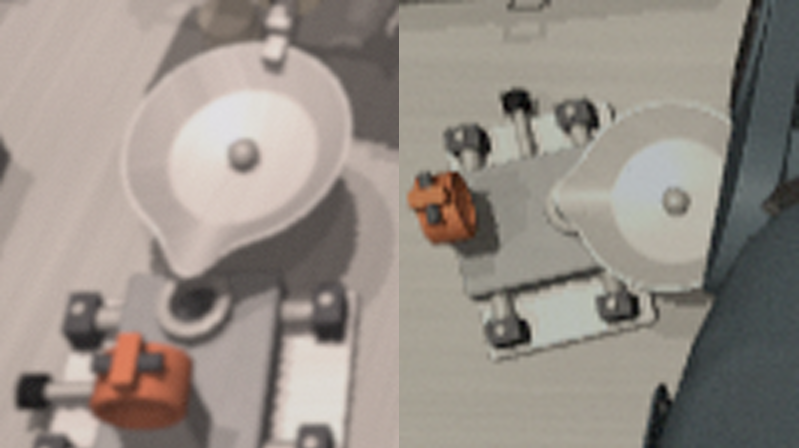

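The lip tip is at top pixel (167.5,168.3) and side pixel (172.7,402.3), with the ball in the middle. I'll triangulate the lip.

```bash
python3 - <<'E'
from h import *
p,d=ray("top",(167.5,168.3));q,e=ray("side",(172.7,402.3))
s=np.linalg.lstsq(np.c_[d,-e],q-p,rcond=None)[0];print(p+d*s[0],q+e*s[1])
print(atz("top",(167.5,168.3),.095),atz("side",(172.7,402.3),.095))
p,d=ray("top",(174,170.8));q,e=ray("side",(175,411.7))
s=np.linalg.lstsq(np.c_[d,-e],q-p,rcond=None)[0];print("socket",p+d*s[0],q+e*s[1])
E
```

```text
[0.62334441 0.28950952 0.09287974] [0.61850341 0.28818822 0.09144005]
[0.6229 0.2889 0.095 ] [0.6171 0.2896 0.095 ]
socket [0.62644136 0.28550387 0.05003771] [0.62561092 0.2852773  0.04979794]
```

The lip is about 6 mm off the socket centre and about 32 mm above its rim. I'll trim that, settle and hand in.

```bash
python3 -m crank '[{"tx":1,"ty":-1,"tz":0,"wx":0,"wy":0,"wz":0,"grip":0},{"tx":1,"ty":-2,"tz":0,"wx":0,"wy":0,"wz":0,"grip":0},{"tx":0,"ty":-1,"tz":0,"wx":0,"wy":0,"wz":0,"grip":0},{"tx":0,"ty":0,"tz":0,"wx":0,"wy":0,"wz":0,"grip":0},{"tx":0,"ty":0,"tz":0,"wx":0,"wy":0,"wz":0,"grip":0},{"tx":0,"ty":0,"tz":0,"wx":0,"wy":0,"wz":0,"grip":0},{"tx":0,"ty":0,"tz":0,"wx":0,"wy":0,"wz":0,"grip":0},{"tx":0,"ty":0,"tz":0,"wx":0,"wy":0,"wz":0,"grip":0},{"tx":0,"ty":0,"tz":0,"wx":0,"wy":0,"wz":0,"grip":0},{"tx":0,"ty":0,"tz":0,"wx":0,"wy":0,"wz":0,"grip":0},{"tx":0,"ty":0,"tz":0,"wx":0,"wy":0,"wz":0,"grip":0},{"tx":0,"ty":0,"tz":0,"wx":0,"wy":0,"wz":0,"grip":0}]' && python3 -c "from station import close_job; print(close_job())"
```

```text
clock: 16.97
tool_pos: [0.6259, 0.1379, 0.0866]
tool_rot: [-2.065, -2.059, -0.316]
wrist_force: [0.4, 0.2, -1.2]
opening: 0.0136
grip_force: 29.9
the job is handed in; nothing more can be done
None
```

I handed the job in at about 17 s; no verdict came back. The slide was drawn and pushed home, and the dish is held level with the ball in its middle. It is turned a quarter turn anticlockwise, with its lip about 30 mm above the socket rim and a few millimetres from its centre in plan.

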